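Prop the power supply's vent door wider

ROBOT

A 7-joint arm with a two-finger parallel gripper is mounted at the origin on the work surface. World frame = base frame: x ahead of the robot, y to its left, z up, the work surface at z = 0. Lengths are in m, angles in rad, forces in N, time in s.
With the tool pointing down it reaches from about 0.4 to 0.875 m from the base axis. Payload 19.3 kg.
Tool frame: the origin (TCP) lies between the finger pads; the fingertips stand bot.tcp_to_tips ahead of it and the grasp point (between the pads) is the TCP (bot.tcp_to_tips is the distance from the TCP to the fingertips, in m); z points along the fingers, y is the line along which they close (so a half turn about z gives the same grasp; the last joint's range is limited). The gripper opens to 85 mm and grips with 20 to 120 N. Pads are 22 mm wide; open, the fingers measure 114 mm over their backs; the gripper's body (76 mm by 85 mm) begins 54 mm behind the grasp point. The pads swing forward as they close: fully open they stand 13 mm farther back than shut.
Start: joints at [-1.206, 0.521, -0.036, 1.599, 0.021, 1.021, -0.113], TCP at [0.263, 0.567, 0.25] pointing down, gripper open.
Joint ranges: [-2.91, 2.91], [-0.3, 2.13], [-1.5, 1.42], [0.17, 2.43], [-1.26, 4.41], [0.16, 1.93], [-2.52, 2.52]. Speed limits (rad/s): [1.89, 1.89, 2.39, 2.39, 3.01, 3.01, 3.01].

INTERFACE

Orientations are given as [roll, pitch, yaw] about the fixed x, y, z axes, in that order (R = Rz(yaw) Ry(pitch) Rx(roll)).
In Python, from workcell import telemetry, grab_frame, bot gives the robot as it stands. The module is installed in compiled form; this text tells all that it offers.
- The arm moves only by the shell command python3 -m crank 'ROWS' [FORCE]. ROWS is text: rows parted by semicolons, each of 7 numbers parted by spaces: the finger opening in m, from 0 to 0.0854, then the shift along the tool's x, y, z in m, then the turn, a rotation vector about the tool's x, y, z in degrees. A call has exactly 8 rows; each row shifts and turns the commanded pose from where the row before left it, along the tool's axes as they then stand; what a row does not reach is not made up. A row lasts 1/12 s, in which the tool goes at most 41.7 mm and 7.16 degrees, less where a joint would pass 70% of its speed; a pose out of reach is approached as far as the arm can. A call with a gripper value outside its range is refused whole. The fingers move at their own pace and stop on an object; FORCE is the grip in N (left out, the last holds). Time passes only in rows, so rows that do not move let the fingers close, or fill a call up. It gives the time, the measured TCP pose, the force, the opening and the grip force at its end, in the units of the state.
- telemetry.observe(): the state, without advancing time (a new reading comes with each control period).
- grab_frame(name): name is "scene" or "top" or "wrist"; returns a dict with "pixels" (420x560x3 uint8, red, green, blue), "depth" (420x560 float32, m along the optical axis (not along the pixel's ray), 0 where there is no reading), "vertical_fov" (degrees; the focal length in pixels is half the picture's height over the tangent of half this angle, whatever the lens; pixels are square), "cx", "cy" (the principal point, pixels), "R" (3x3) and "t" (3): a world point X has camera coordinates R X + t; the wrist camera has in their place "hand_eye" (4x4, takes a point from camera to tool coordinates, whose origin is the TCP and whose axes are the flange's). Camera axes: x right, y down, z forward; pixel columns grow to the right and rows downward; lengths in m; the calibration is good to about 2 mm. A picture is of the moment at which its call begins: read the wrist's pose just before it.
- bot.job_done(): hands the job in; it is judged then, once.
The state is a dict: "clock": time; "qpos": joint angles; "qd": joint speeds; "joint_efforts": joint torques, N m; "position": TCP position; "tool_rot": TCP orientation; "force": force on the tool from outside, world axes, zero at the start; "moment": the same for the moment, N m; "grip_width": finger opening in m; "finger_force": force on a finger pad.
Only numpy, scipy, OpenCV 4.12 (cv2) and the standard library are available. Lean on these libraries where they do the work, as an engineer would, in place of code of your own. Each camera call takes 0.05 s, during which the arm holds its last target. There are 200 camera calls.

TASK

The power supply is running warm, so prop its vent door open wider. Using the black handle, lift the door's stay bar up off its pin, swing the door further open with it, and drop the outermost hole (the one next to the handle) over the pin so that the bar lies flat on the pin's collar; then let go. Leave the other things on the desk alone.

Things in the scene. Friction and masses are not known exactly. Their poses are not given: they have to be found in the camera images.
- psu: Light grey sheet-metal power supply, 240 (its x) x 220 (its y) x 140 mm high, fixed to the desk. Origin at the centre of its underside, z up. Two meters on its -x end; the vent door is on its +x end. The +x end points away from the robot, give or take 25 degrees.
- door (a joint): Opening angle of the louvred vent door (204 mm wide, 10 mm thick, as high as the supply) on the supply's +x end, in rad: 0 closed, grows to 1.6 as it swings outwards (away from the supply). Light friction hinge: it stays where it is left and a push of less than 1 N on its free edge moves it. It starts about 0.3 open.
- door_hinge (a point): Point on the door's upright hinge axis, at the height of the underside of the level stay bar (148 mm above the desk). The hinge is on the +y edge of the supply's +x end.
- pivot (a point): The point about which the stay bar turns, on top of the door, 130 mm from the hinge axis, at the bar's underside. The bar swivels freely about the upright axis here and tilts up freely; it falls back by its weight.
- handle (a point): Centre of the handle: an upright black plastic cylinder, 18 mm in diameter and 44 mm tall, standing on the stay bar near its free end, 225 mm from the pivot along the bar. The point is 22 mm above the bar's top face, 27 mm above its underside. Axes of the bar: x along the bar from handle to pivot, z up. The stay bar is a flat plain metal strip 253 x 24 x 5 mm (100 g with handle), lying level over the supply's top, with three through holes 14 mm in diameter.
- hole_inner (a point): Centre of the hole nearest the pivot, 110 mm from the pivot, at the bar's underside. The pin starts in this hole or in the middle one.
- hole_middle (a point): Centre of the middle hole, 150 mm from the pivot, at the bar's underside.
- hole_outer (a point): Centre of the outermost hole, 190 mm from the pivot, 35 mm from the handle, at the bar's underside. This is the hole to drop over the pin.
- pin_seat (a point): Top face of the pin's collar, on the pin's axis, 148 mm above the desk; here the bar's underside rests. The collar is 22 mm in diameter and 8 mm high on the supply's top; from it the round-tipped steel pin, 8 mm in diameter, rises 12 mm. The pin is fixed in one of two seats, 40 mm apart along the supply's x; the other seat has a low 3 mm plug.
- mug: White mug, 80 mm in diameter, 95 mm high, standing on the desk. Origin at the centre of its underside. A bystander.
- handheld: Black handheld radio standing upright, 34 x 58 x 105 mm with a 50 mm stub aerial. Origin at the centre of its underside. A bystander.
- wattmeter: Dark meter box, 75 x 110 x 62 mm. Origin at the centre of its underside. A bystander.

How it is judged:
By the outcome, as a careful person would: the job done as asked, in the order asked, and still so for the second after the job is handed in, with the robot touching nothing.
It also fails if it takes over 40 s, if anything falls off the work surface, if the arm or the gripper's body presses on something with over 40 N, if the wrist force passes 120 N, or if a joint passes its speed limit or range.

## Working session

There is one attempt and no reset: what is moved stays moved. The work goes in short steps, Python scripts to look and compute and a shell command to move; the robot and the scene stay as the last step left them, time stands still between calls to the robot, and variables do not carry over. Pictures are saved under pics/ and viewed, at most 10 in all, crops included, and the job is handed in when it is done.

```bash
mkdir -p pics; python3 - <<'E'
from workcell import telemetry, grab_frame, bot
import cv2,numpy as np,pickle
print(telemetry.observe(), bot.tcp_to_tips)
for n in("top","scene"):
    f=grab_frame(n); pickle.dump(f,open(n+".pkl","wb")); cv2.imwrite(f"pics/{n}0.png",f["pixels"][:,:,::-1]); print(n,f["vertical_fov"],f["cx"],f["cy"],f["R"],f["t"])
E
```

```text
{'clock': 0.0, 'qpos': array([-1.20622116,  0.52200574, -0.03636407,  1.60001555,  0.02120338,
        1.0210789 , -0.11280935]), 'qd': array([ 1.08069531e-03,  7.58653954e-05, -2.31430691e-03, -6.61645409e-05,
       -1.68084784e-03,  5.02907797e-04,  5.89740590e-04]), 'joint_efforts': array([-8.59897318e-05, -9.27117133e+01,  1.97999507e+00, -3.69935453e+01,
        1.79316220e-02,  7.97329325e-03,  5.85257112e-05]), 'position': array([0.26313444, 0.56655937, 0.24972776]), 'tool_rot': array([-3.14047199e+00,  6.44491747e-05,  2.70683190e+00]), 'force': array([-0.83244243,  0.04430458, -0.33772383]), 'moment': array([ 0.01763336, -0.0750004 , -0.02431701]), 'finger_force': 0.0, 'grip_width': 0.08560163382512276} 0.019
top 56.279758082557315 279.5325200344944 205.4458514143824 [[ 9.76281211e-02 -9.95222891e-01  3.83233315e-04]
 [-9.70106449e-01 -9.52502305e-02 -2.23205894e-01]
 [ 2.22176118e-01  2.14193949e-02 -9.74771246e-01]] [-0.04098206  0.58052945  0.896011  ]
scene 55.352833309376926 282.06727081028544 214.02192032388731 [[-0.86042851  0.50956578  0.00234408]
 [ 0.30865714  0.52483292 -0.79327245]
 [-0.40545474 -0.68183071 -0.60886232]] [ 0.49068825 -0.07161497  1.17860816]
```

View pics/top0.png

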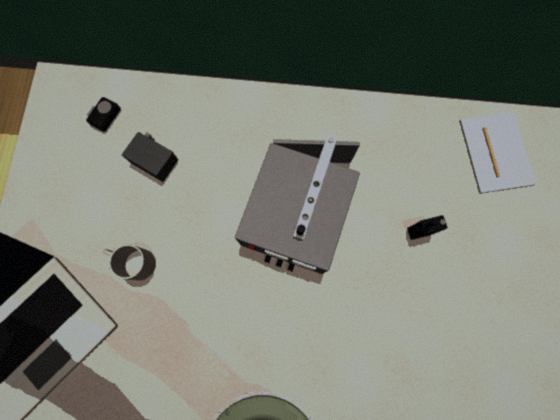

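View pics/scene0.png

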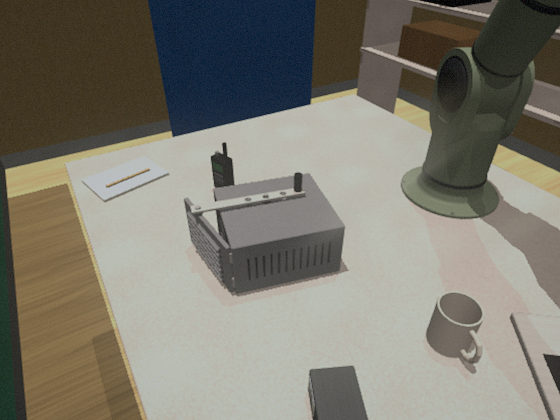

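The top view shows the PSU with its top corners at about (274,145), (358,172), (327,270) and (237,238). The hinge is at the upper left, the pivot near (331,140) and the handle near (300,231). I'll zoom in on the bar.

```bash
cat > h.py <<'E'
import numpy as np,pickle
def ray(f,u,v,z):
    F=210/np.tan(np.radians(f["vertical_fov"]/2)); R=np.array(f["R"]);t=np.array(f["t"])
    d=R.T@np.array([(u-f["cx"])/F,(v-f["cy"])/F,1]); c=-R.T@t
    return c+d*(z-c[2])/d[2]
E
python3 - <<'E'
import pickle,cv2,numpy as np
from h import *
f=pickle.load(open("top.pkl","rb"));g=pickle.load(open("scene.pkl","rb"))
a=cv2.resize(f["pixels"][125:285,225:375],None,fx=4,fy=3.75,interpolation=cv2.INTER_CUBIC)
a=cv2.resize(f["pixels"][125:275,225:375],(600,600),interpolation=cv2.INTER_CUBIC)
a=cv2.convertScaleAbs(a,alpha=1.4)
cv2.imwrite("pics/topc.png",a[:,:,::-1])
for n,p,z in[("c",(274,145),.14),("c",(358,172),.14),("c",(327,270),.14),("c",(237,238),.14),("piv",(331,140),.153),("handle",(300,229),.197)]: print(n,ray(f,*p,z).round(4))
E
```

```text
c [0.7078 0.0413 0.14  ]
c [ 0.661  -0.1576  0.14  ]
c [ 0.4317 -0.1024  0.14  ]
c [0.4821 0.1007 0.14  ]
piv [ 0.7277 -0.0891  0.153 ]
handle [ 0.506  -0.0342  0.197 ]
```

View pics/topc.png

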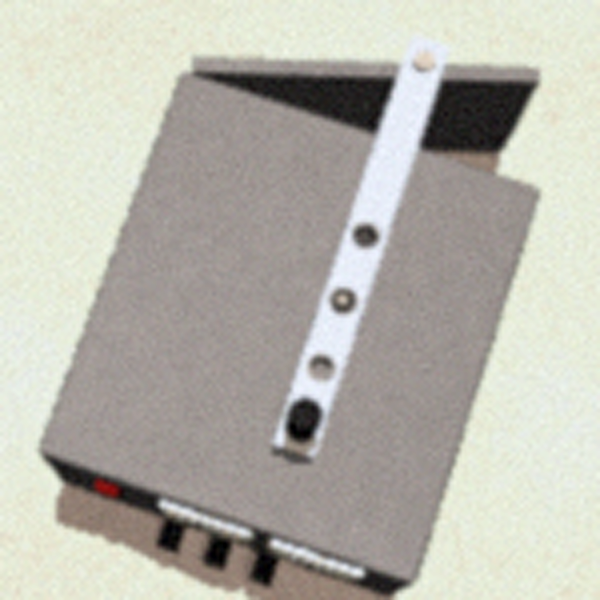

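Zooming in, the pin sits in the middle hole at (310.7,200). The inner hole is at (316.2,184), the outer hole at (305.2,216.7) and the pivot at (331,140.2).

```bash
cat >> h.py <<'E'
def plan(P,H,pin):
    # P' : 130 from H, 190 from pin, opened further
    D=pin-H; d=np.linalg.norm(D); a=(.130**2-.190**2+d*d)/(2*d); hh=np.sqrt(.130**2-a*a); e=D/d
    return [H+a*e+s*hh*np.array([-e[1],e[0]]) for s in(1,-1)]
E
python3 - <<'E'
from h import *
f=pickle.load(open("top.pkl","rb"))
c=lambda u,v,z: ray(f,225+(u+.5)/4-.5,125+(v+.5)/4-.5,z)[:2]
P=c(424,61,.155);hs=[c(365,236,.153),c(343,300,.153),c(321,367,.153)];tip=c(343,299,.160)
C=np.array([c(190,73,.14),c(540,190,.14),c(408,582,.14),c(42,452,.14)])
print("corners",C.round(4).tolist(),[np.linalg.norm(C[i]-C[i-1]).round(4) for i in range(4)])
print("P",P,"tip",tip,"d",[np.linalg.norm(h-P).round(4) for h in hs])
u=hs[2]-P;u/=np.linalg.norm(u);print("handle",P+.225*u,"bar yaw(handle->pivot)",np.degrees(np.arctan2(-u[1],-u[0])))
x=(C[0]-C[3]+C[1]-C[2]);yaw=np.arctan2(x[1],x[0]);X=np.array([np.cos(yaw),np.sin(yaw)]);Y=np.array([-X[1],X[0]])
ctr=C.mean(0);H=ctr+.12*X+.11*Y;print("yaw",np.degrees(yaw),"ctr",ctr,"corner",H,"|H-P|",np.linalg.norm(H-P))
pin=hs[1];print("door dir vs closed",np.degrees(np.arccos(-(P-H)@Y/np.linalg.norm(P-H))))
print("pin psu frame",(pin-ctr)@X,(pin-ctr)@Y)
for Q in plan(P,H,pin):
    w=(pin-Q)/.19;print("P'",Q,"handle'",Q+.225*w,"bar yaw",np.degrees(np.arctan2(-w[1],-w[0])),"door",np.degrees(np.arccos(-(Q-H)@Y/.13)))
E
```

```text
corners [[0.7126, 0.0462], [0.661, -0.1614], [0.4313, -0.1016], [0.4825, 0.105]] [np.float64(0.2375), np.float64(0.2139), np.float64(0.2374), np.float64(0.2128)]
P [ 0.72712386 -0.08806605] tip [ 0.58060885 -0.05266531] d [np.float64(0.1102), np.float64(0.1495), np.float64(0.1896)]
handle [ 0.50826135 -0.03587218] bar yaw(handle->pivot) -13.41324225642147
yaw -14.447584835559109 ctr [ 0.57186172 -0.02795783] corner [0.71551124 0.04862425] |H-P| 0.13718269263633834
door dir vs closed 19.303530487438273
pin psu frame 0.015900804266604826 -0.021876558906072978
P' [ 0.77114691 -0.06886903] handle' [ 0.5469222 -0.0502067] bar yaw -4.757788987445957 door 39.78617658404714
P' [0.61711175 0.13358037] handle' [ 0.5752971  -0.08750001] bar yaw 79.28972167170157 door 116.3590742286733
```

```bash
python3 -m crank '0.0854 0 0 0 0 0 -5.8; 0.0854 0 0 0 0 0 -5.8; 0.0854 -0.023 -0.0323 0 0 0 0; 0.0854 -0.023 -0.0323 0 0 0 0; 0.0854 -0.023 -0.0323 0 0 0 0; 0.0854 -0.023 -0.0323 0 0 0 0; 0.0854 -0.023 -0.0323 0 0 0 0; 0.0854 -0.023 -0.0323 0 0 0 0' 40; python3 -m crank '0.0854 -0.023 -0.0323 0 0 0 0; 0.0854 -0.023 -0.0323 0 0 0 0; 0.0854 -0.023 -0.0323 0 0 0 0; 0.0854 -0.023 -0.0323 0 0 0 0; 0.0854 -0.023 -0.0323 0 0 0 0; 0.0854 -0.023 -0.0323 0 0 0 0; 0.0854 -0.023 -0.0323 0 0 0 0; 0.0854 0 0 0 0 0 0'
```

```text
clock: 0.77
position: [0.3532, 0.3445, 0.2502]
tool_rot: [-3.141, -0.0, 2.909]
force: [1.7, 0.1, 0.4]
grip_width: 0.085
finger_force: 0.0
clock: 1.43
position: [0.4593, 0.0825, 0.2504]
tool_rot: [-3.14, 0.001, 2.901]
force: [-1.1, -1.4, -0.3]
grip_width: 0.0857
finger_force: 0.0
```

```bash
python3 -m crank '0.0854 -0.019 -0.026 0 0 0 0; 0.0854 -0.019 -0.026 0 0 0 0; 0.0854 -0.019 -0.026 0 0 0 0; 0.0854 -0.019 -0.026 0 0 0 0; 0.0854 0 0 0 0 0 0; 0.0854 0 0 0 0 0 0; 0.0854 0 0 0 0 0 0; 0.0854 0 0 0 0 0 0'
python3 - <<'E'
from workcell import telemetry, grab_frame
import cv2,numpy as np,pickle
s=telemetry.observe();f=grab_frame("wrist");f["s"]=s;pickle.dump(f,open("w1.pkl","wb"))
print(s["position"],s["tool_rot"],s["qpos"],f["hand_eye"],f["cx"],f["cy"],f["vertical_fov"])
cv2.imwrite("pics/w1.png",f["pixels"][:,:,::-1])
E
```

```text
clock: 2.1
position: [0.5073, -0.0283, 0.2502]
tool_rot: [3.141, -0.0, 2.911]
force: [0.0, -0.4, -0.4]
grip_width: 0.0854
finger_force: 0.0
[ 0.50725248 -0.02829539  0.25018752] [ 3.14136881e+00 -4.62448310e-04  2.91057683e+00] [-0.16883312  0.33890442  0.13767923  1.90962979 -0.05884284  0.89725968
  1.33763281] [[-4.94088690e-04 -9.53217336e-01 -3.02285406e-01  7.73212844e-02]
 [ 9.99999589e-01 -7.00960782e-04  5.75877890e-04  4.88401654e-04]
 [-7.60827003e-04 -3.02284997e-01  9.53217290e-01 -1.23606592e-01]
 [ 0.00000000e+00  0.00000000e+00  0.00000000e+00  1.00000000e+00]] 280.00313512728025 204.66220993255396 67.04252696777937
```

View pics/w1.png

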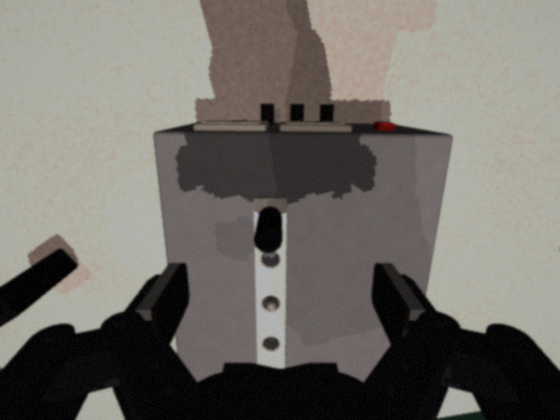

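The wrist view shows the handle with its top near (268,240), the outer hole at (270,260), the pin in the middle hole at (271,303) and the inner hole at (271,344).

```bash
cat >> h.py <<'E'
from scipy.spatial.transform import Rotation as Ro
def wray(f,u,v,z):
    s=f["s"];T=np.eye(4);T[:3,:3]=Ro.from_euler("xyz",s["tool_rot"]).as_matrix();T[:3,3]=s["position"]
    M=np.linalg.inv(T@np.array(f["hand_eye"]));g=dict(f,R=M[:3,:3],t=M[:3,3]);return ray(g,u,v,z)
E
python3 - <<'E'
from h import *
import cv2
f=pickle.load(open("w1.pkl","rb"));g=cv2.cvtColor(f["pixels"],cv2.COLOR_RGB2GRAY)
m=(g<40).astype(np.uint8);n,l,st,ce=cv2.connectedComponentsWithStats(m[195:360,230:310])
for i in range(1,n):
    if st[i][4]>15: print(st[i]+[230,195,0,0,0],ce[i]+[230,195])
P=[wray(f,*p,z)[:2] for p,z in [((270,260),.153),((271,303),.153),((271,344),.153)]]
print(P);d=P[2]-P[0];print(np.linalg.norm(P[1]-P[0]),np.linalg.norm(d),np.degrees(np.arctan2(d[1],d[0])))
u=d/np.linalg.norm(d);print("handle",P[0]-.035*u, "top",wray(f,268,238,.197))
E
```

```text
[254 207  27  46 972] [268.37345679 229.86522634]
[array([ 0.54216421, -0.04381619]), array([ 0.5799151 , -0.05226158]), array([ 0.61923176, -0.06188645])]
0.03868402686431623 0.07915769955720534 -13.19593148058676
handle [ 0.50808838 -0.03582633] top [ 0.50560888 -0.03475846  0.197     ]
```

```bash
python3 -m crank '0.0854 -0.0025 -0.0073 0 0 0 0; 0.0854 0 0 0.02 0 0 0; 0.0854 0 0 0.025 0 0 0; 0.0854 0 0 0.024 0 0 0; 0.0854 0 0 0 0 0 0; 0.04 0 0 0 0 0 0; 0.04 0 0 0 0 0 0; 0.04 0 0 0 0 0 0' 40; python3 -m crank '0.01 0 0 0 0 0 0; 0.01 0 0 0 0 0 0; 0.01 0 0 0 0 0 0; 0.01 0 0 0 0 0 0; 0.01 0 0 0 0 0 0; 0.01 0 0 0 0 0 0; 0.01 0 0 0 0 0 0; 0.01 0 0 0 0 0 0' 40
```

```text
clock: 2.82
position: [0.509, -0.0371, 0.1827]
tool_rot: [3.141, 0.002, 2.909]
force: [-1.9, -0.3, -0.2]
grip_width: 0.0516
finger_force: 0.0
clock: 3.48
position: [0.5086, -0.037, 0.182]
tool_rot: [3.141, 0.001, 2.909]
force: [-1.9, -0.3, 9.3]
grip_width: 0.0172
finger_force: 38.8
```

```bash
python3 -m crank '0.01 -0.0012 0 -0.0078 0 2 0; 0.01 -0.0012 0 -0.0078 0 2 0; 0.01 -0.0012 0 -0.0078 0 2 0; 0.01 -0.0012 0 -0.0078 0 2 0; 0.01 -0.0012 0 -0.0078 0 2 0; 0.01 0 0 0 0 0 0; 0.01 0 0 0 0 0 0; 0.01 0 0 0 0 0 0' 40
python3 - <<'E'
from h import *
from workcell import telemetry, grab_frame
import cv2
s=telemetry.observe();f=grab_frame("scene");cv2.imwrite("pics/s2.png",f["pixels"][100:330,120:400][:,:,::-1].repeat(2,0).repeat(2,1))
print(s["position"],s["tool_rot"],s["force"],s["moment"])
pin=np.array([.5802,-.0524]);yw=np.radians(-13.35);P=pin+.15*np.array([np.cos(yw),np.sin(yw)])
ctr=np.array([.5719,-.028]);a=np.radians(-14.45);X=np.array([np.cos(a),np.sin(a)]);Y=np.array([-X[1],X[0]])
for o in(.11,.102):
  H=ctr+.12*X+o*Y;Q=plan(P,H,pin)[0];w=(pin-Q)/.19;print(np.linalg.norm(H-P),Q,Q-P,Q+.225*w,np.degrees(np.arctan2(-w[1],-w[0])))
E
```

```text
clock: 4.15
position: [0.5164, -0.039, 0.2193]
tool_rot: [-3.141, -0.174, 2.909]
force: [0.1, 0.5, -0.2]
grip_width: 0.0166
finger_force: 39.0
[ 0.51641485 -0.03901576  0.21933391] [-3.14142691 -0.17381936  2.90916604] [ 0.13716522  0.46409786 -0.16248112] [-0.10686819 -0.42028191 -0.02726483]
0.1360240346999692 [ 0.76940668 -0.06974453] [0.04326002 0.01729031] [ 0.54534614 -0.04920496] -5.237650442783287
0.12848229502467595 [ 0.76860874 -0.07693866] [0.04246208 0.01009617] [ 0.54549313 -0.04787972] -7.420526574595282
```

View pics/s2.png

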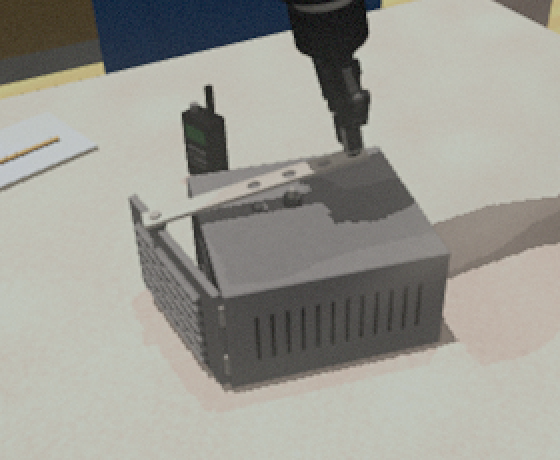

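The lift worked: the bar is tilted up and clear of the pin at about (292,195) in the crop. Next I'll swing the door.

```bash
python3 -m crank '0.01 -0.0056 -0.0007 -0.001 0.16 0 -0.9; 0.01 -0.0056 -0.0007 -0.001 0.16 0 -0.9; 0.01 -0.0056 -0.0007 -0.001 0.16 0 -0.9; 0.01 -0.0056 -0.0007 -0.001 0.16 0 -0.9; 0.01 -0.0056 -0.0007 -0.001 0.16 0 -0.9; 0.01 -0.0056 -0.0007 -0.001 0.16 0 -0.9; 0.01 -0.0056 -0.0007 -0.001 0.16 0 -0.9; 0.01 0 0 0 0 0 0'; python3 -m crank '0.01 0 0 0 0 0 0; 0.01 0 0 0 0 0 0; 0.01 0 0 0 0 0 0; 0.01 0 0 0 0 0 0; 0.01 0 0 0 0 0 0; 0.01 0 0 0 0 0 0; 0.01 0 0 0 0 0 0; 0.01 0 0 0 0 0 0'
python3 - <<'E'
from h import *
from workcell import telemetry, grab_frame
import cv2
s=telemetry.observe();f=grab_frame("wrist");f["s"]=s;t=grab_frame("top");pickle.dump((f,t),open("w3.pkl","wb"))
print(s["position"],s["tool_rot"],s["force"],s["moment"])
a=cv2.resize(f["pixels"][150:370,180:360],(490,600));b=cv2.resize(t["pixels"][110:260,260:335],(300,600),interpolation=cv2.INTER_CUBIC)
cv2.imwrite("pics/w3.png",cv2.convertScaleAbs(np.hstack([a,b]),alpha=1.5)[:,:,::-1])
E
```

```text
clock: 4.87
position: [0.556, -0.0513, 0.2196]
tool_rot: [-3.141, -0.174, 3.023]
force: [0.6, -0.3, -0.0]
grip_width: 0.0169
finger_force: 39.0
clock: 5.53
position: [0.5549, -0.0511, 0.2198]
tool_rot: [-3.141, -0.175, 3.021]
force: [0.1, -0.6, 0.1]
grip_width: 0.017
finger_force: 39.0
[ 0.5549054  -0.05111271  0.21984219] [-3.14142002 -0.17468806  3.02092738] [ 0.05476674 -0.58464594  0.13277094] [ 0.02983263 -0.18298846 -0.0480116 ]
```

View pics/w3.png

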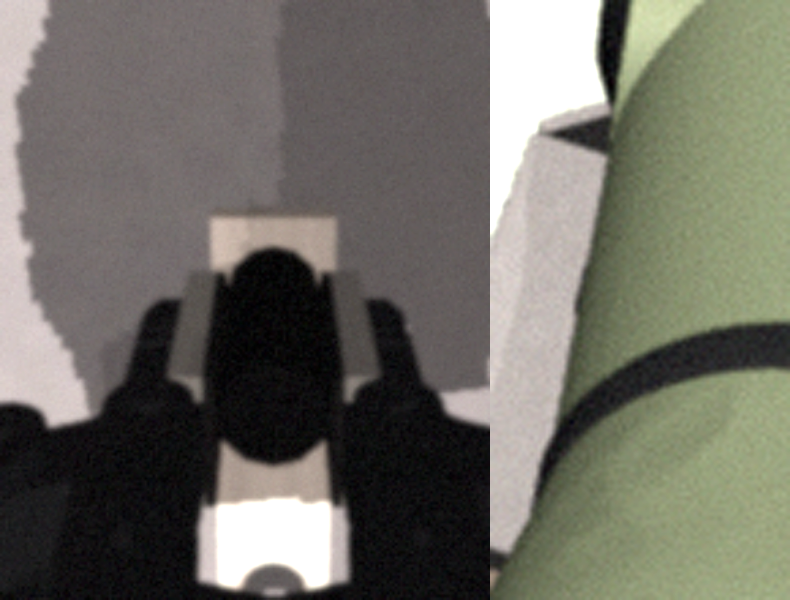

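The wrist view shows the handle well held, with the outer hole just visible at the bottom near crop (272,580). The arm hides the top view, so I'll use the scene camera.

```bash
python3 - <<'E'
from h import *
from workcell import grab_frame
import cv2
f,t=pickle.load(open("w3.pkl","rb"));g=grab_frame("scene");pickle.dump(g,open("s3.pkl","wb"))
a=cv2.resize(g["pixels"][160:230,180:320],(800,400),interpolation=cv2.INTER_CUBIC)
b=cv2.resize(f["pixels"][330:380,240:320],(320,200),interpolation=cv2.INTER_CUBIC)
o=np.zeros((600,800,3),np.uint8);o[:400]=a;o[400:,:320]=b
cv2.imwrite("pics/s3.png",cv2.convertScaleAbs(o,alpha=1.4)[:,:,::-1])
E
```

```text
(no output)
```

View pics/s3.png

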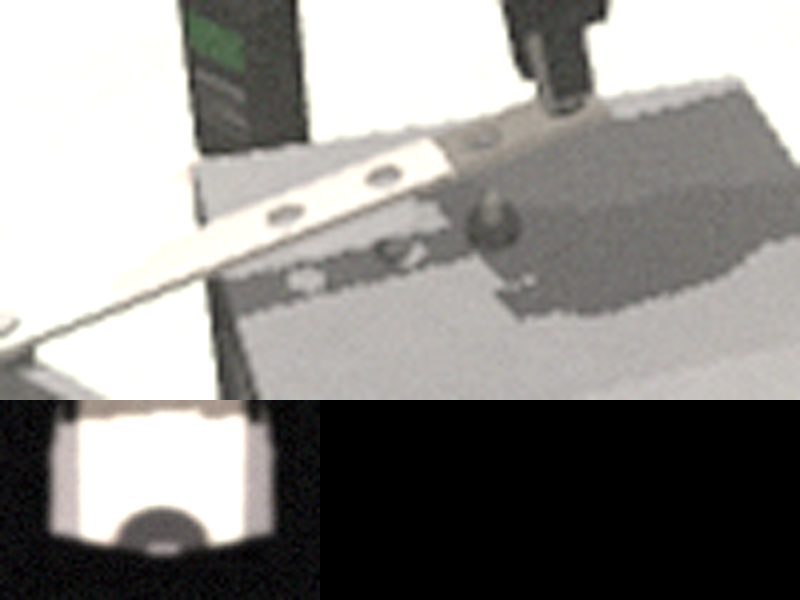

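The scene crop shows the pin tip at (492,190) and the outer hole at (482,137), almost above it.

```bash
python3 - <<'E'
from h import *
g=pickle.load(open("s3.pkl","rb"));f,t=pickle.load(open("w3.pkl","rb"))
c=lambda u,v,z: ray(g,180+(u+.5)/5.714-.5,160+(v+.5)/5.714-.5,z)[:2]
th=np.radians(10);s=f["s"];yaw=s["tool_rot"][2];fx=np.array([np.cos(yaw),np.sin(yaw)])
A=c(482,137,.153+.19*np.sin(th)); pin=c(492,189,.160);col=c(493,222,.148)
holes=[c(u,v,.153+r*np.sin(th)) for u,v,r in((384,175,.15),(286,213,.11))]
d=A-holes[1];print("bar yaw",np.degrees(np.arctan2(-d[1],-d[0])),"tool",np.degrees(yaw)-180,np.linalg.norm(d))
print("pin",pin,col,"hole",A, "handle kin hole", s["position"])
# level hole: outward by .19(1-cos)+.005 sin
L=A+fx*(.19*(1-np.cos(th))+.005*np.sin(th)); print("level hole - pin",L-pin,"along bar",(L-pin)@fx,"lateral(tool y)",(L-pin)@np.array([fx[1],-fx[0]]))
# from arm: TCP level
T=s["position"][:2]+fx*(.225*(1-np.cos(th))+.034*np.sin(th)); LT=T-.035*fx
print("arm level hole",LT, "vs pin .581 -.0533", (LT-[.581,-.0533])@fx,(LT-[.581,-.0533])@np.array([fx[1],-fx[0]]))
E
```

```text
bar yaw -7.756605734780499 tool -6.913611101280907 0.07801244037015342
pin [ 0.58117256 -0.05312189] [ 0.58350141 -0.04864049] hole [ 0.58548488 -0.05188742] handle kin hole [ 0.5549054  -0.05111271  0.21984219]
level hole - pin [0.00058486 0.00168645] along bar -0.00037760087364588975 lateral(tool y) 0.0017445865712539268
arm level hole [ 0.58039639 -0.0542036 ] vs pin .581 -.0533 0.00049044729676955 -0.0009696887550622155
```

```bash
python3 -m crank '0.01 0.0012 0 0.0078 0 -2 0; 0.01 0.0012 0 0.0078 0 -2 0; 0.01 0.0012 0 0.0078 0 -2 0; 0.01 0 0 0 0 0 0; 0.01 0.0006 0 0.0039 0 -1 0; 0.01 0 0 0 0 0 0; 0.01 0 0 0 0 0 0; 0.01 0 0 0 0 0 0'; python3 -m crank '0.01 0.0006 0 0.0039 0 -1 0; 0.01 0 0 0 0 0 0; 0.01 0.0006 0 0.0039 0 -1 0; 0.01 0 0 0 0 0 0; 0.01 0 0 0 0 0 0; 0.01 0 0 0 0 0 0; 0.01 0 0 0 0 0 0; 0.01 0 0 0 0 0 0'
python3 - <<'E'
from h import *
from workcell import grab_frame,telemetry
import cv2
print(telemetry.observe()["moment"])
f=grab_frame("wrist");g=grab_frame("scene")
a=cv2.resize(g["pixels"][160:230,180:320],(800,400),interpolation=cv2.INTER_CUBIC)
b=cv2.resize(f["pixels"][330:380,240:320],(320,200),interpolation=cv2.INTER_CUBIC)
o=np.zeros((600,800,3),np.uint8);o[:400]=a;o[400:,:320]=b
cv2.imwrite("pics/s4.png",cv2.convertScaleAbs(o,alpha=1.2)[:,:,::-1])
E
```

```text
clock: 6.35
position: [0.5476, -0.0502, 0.1936]
tool_rot: [-3.141, -0.053, 3.021]
force: [-0.9, 0.7, -0.9]
grip_width: 0.0167
finger_force: 39.1
clock: 7.02
position: [0.546, -0.0501, 0.1857]
tool_rot: [-3.141, -0.018, 3.021]
force: [-1.1, 0.2, -1.2]
grip_width: 0.017
finger_force: 39.1
[ 0.03704152 -0.08949219  0.02338608]
```

View pics/s4.png

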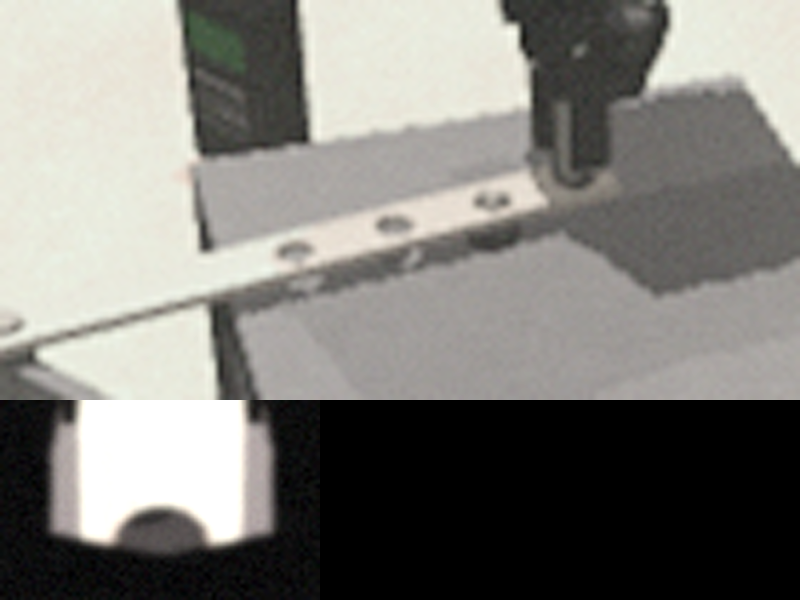

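The pin shows inside the outer hole at (490,200), there is almost no force, and about 1° of tilt is left. I'll seat the bar and then release it.

```bash
python3 -m crank '0.01 0.0006 0 0.0035 0 -1 0; 0.01 0 0 0 0 0 0; 0.01 0 0 0.0005 0 0 0; 0.01 0 0 0 0 0 0; 0.01 0 0 0 0 0 0; 0.01 0 0 0 0 0 0; 0.01 0 0 0 0 0 0; 0.01 0 0 0 0 0 0'; python3 -m crank '0.03 0 0 0 0 0 0; 0.03 0 0 0 0 0 0; 0.03 0 0 0 0 0 0; 0.05 0 0 0 0 0 0; 0.05 0 0 0 0 0 0; 0.05 0 0 0 0 0 0; 0.05 0 0 0 0 0 0; 0.05 0 0 0 0 0 0'
```

```text
clock: 7.78
position: [0.5454, -0.05, 0.1821]
tool_rot: [-3.142, 0.0, 3.021]
force: [-0.2, -0.1, 6.7]
grip_width: 0.0172
finger_force: 40.1
clock: 8.45
position: [0.5452, -0.05, 0.1816]
tool_rot: [-3.141, -0.0, 3.021]
force: [0.3, -0.5, -0.1]
grip_width: 0.05
finger_force: 0.0
```

```bash
python3 -m crank '0.05 0 0 -0.01 0 0 0; 0.05 0 0 -0.015 0 0 0; 0.05 0 0 -0.02 0 0 0; 0.05 0 0 -0.025 0 0 0; 0.05 0 0 -0.03 0 0 0; 0.05 0 0 -0.02 0 0 0; 0.05 0 0 -0.01 0 0 0; 0.05 0 0 0 0 0 0'; python3 -m crank '0.05 0.02 0.02 0 0 0 0; 0.05 0.02 0.03 0 0 0 0; 0.05 0.02 0.03 0 0 0 0; 0.05 0.02 0.03 0 0 0 0; 0.05 0.02 0.03 0 0 0 0; 0.05 0 0.03 0 0 0 0; 0.05 0 0.02 0 0 0 0; 0.05 0 0 0 0 0 0'
python3 - <<'E'
from h import *
from workcell import grab_frame
import cv2
t=grab_frame("top");g=grab_frame("scene")
a=cv2.resize(g["pixels"][150:240,180:320],(400,257),interpolation=cv2.INTER_CUBIC)
b=cv2.resize(t["pixels"][110:260,255:355],(400,600),interpolation=cv2.INTER_CUBIC)
o=np.zeros((600,800,3),np.uint8);o[:257,:400]=a;o[:,400:]=b;o[270:570,:400]=cv2.resize(g["pixels"],(400,300))
cv2.imwrite("pics/end.png",cv2.convertScaleAbs(o,alpha=1.2)[:,:,::-1])
E
```

```text
clock: 9.12
position: [0.5459, -0.05, 0.3141]
tool_rot: [3.141, 0.004, 3.021]
force: [0.2, 0.4, 0.1]
grip_width: 0.0499
finger_force: 0.0
clock: 9.78
position: [0.4681, 0.1548, 0.3107]
tool_rot: [3.141, -0.001, 3.026]
force: [0.0, -0.3, -0.3]
grip_width: 0.0501
finger_force: 0.0
```

View pics/end.png

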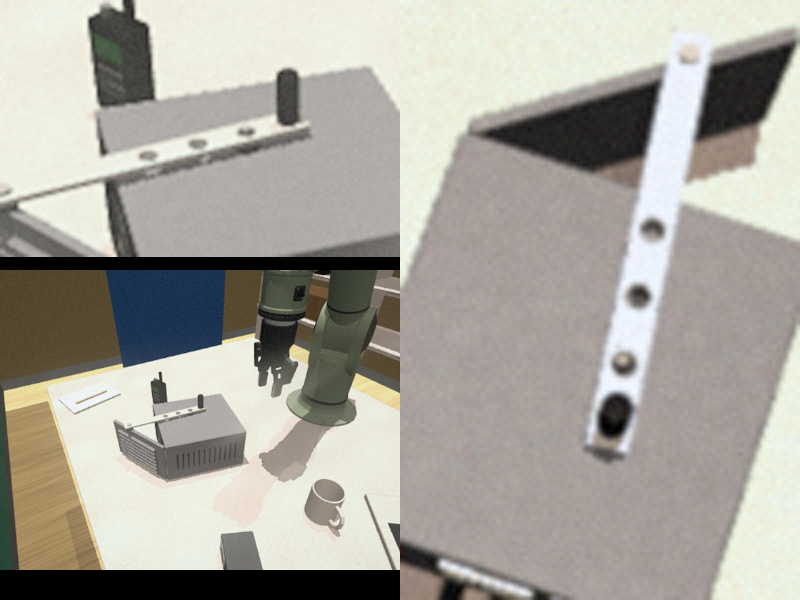

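The bar lies flat with the pin in the outermost hole at crop (624,362). The door is wider open and the bystanders are untouched.

```bash
python3 -c "
from workcell import bot
print(bot.job_done())"
```

```text
the job is handed in; nothing more can be done
None
```

The vent door is now propped wider: the stay bar's outermost hole is over the pin, the bar lies flat on the collar, the handle is released with the arm clear, and the job is handed in at about 10 s of the 40 s allowed.

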